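# Spin the washed whisk dry in its drying cradle

### The job

The hand whisk has just been washed: pick it up and lay it gently, without dropping it, fully down in its drying cradle with the whisk over the drip tray and let it go. Then flip its yellow lock-off lever all the way forward and squeeze the red paddle fully against the body for a good two seconds to spin the whisk dry. Let the paddle spring out, flip the lever all the way back so that it is locked, and leave the whisk lying in the cradle without displacing anything else on the counter.

Things in the scene. Friction and masses are not known exactly. Their poses are not given: they have to be found in the camera images.
- mixer_grip (a point): Where to pick up the cordless hand whisk, near its centre of mass: black rubber band round its white body, which is 42 wide (y), 48 high (z) here; the point is its middle, 24 above the underside. The tool's axes: x forward to the whisk, y to the paddle's side, z up. About 0.6 kg. Starts lying flat on the counter, x roughly away from the robot. Sides bare for 25 fore and aft of it.
- mixer_whisk (a point): Middle of the wire whisk, on the tool's axis, 190 ahead of mixer_grip. Along the tool's x from mixer_grip: the box-shaped body runs from -175 to +55, a 24 thick neck and thin shaft to +120, then the 42 thick wire whisk to +205.
- paddle_press (a point): Where to squeeze: middle of the outer face of the red paddle (118 long, 26 high, 6 thick) along the body's +y side, hinged at its rear end. At rest 78 behind mixer_grip in x, 41 from the tool's middle plane in y, same height. Paddle and body are 62 across there, 54 fully pressed: press it to -y with one finger, the other on the body's bare opposite face, 21 from the middle plane.
- paddle (a joint): Paddle switch: 0 = sprung fully out, 0.13 = fully squeezed against the body. A spring returns it; squeezing it fully at paddle_press takes about 10 N (20 to 40 N of grip is plenty). While the lock-off lever is back its foot stands behind the paddle, which then hardly moves.
- lock_tip (a point): Top of the yellow lock-off lever, a thumb piece 20 wide (y), 8 thick, on the body's top face; pivot 50 behind mixer_grip in x and 18 above it, tip 29 from the pivot, at most 23 above the top face. Tip 66 behind mixer_grip when back, 34 when forward. Push with closed fingers just above the top face: from behind towards +x to unlock, from in front towards -x to lock.
- lock (a joint): Lock-off lever: 0 = back, leaning 0.6 rad back from upright (locked), 1.2 = fully forward, leaning 0.6 rad forward (unlocked). Stays where it is left; takes about 1.5 N at the tip.
- cradle: Drying cradle fixed to the counter: steel base 430 by 90 by 6, two blue saddles, steel drip tray at its +x end. Origin: underside, below the middle of the tool's place; x along it to the drip tray, z up. Seated, the tool's x is the cradle's x, mixer_grip is at x 45, y 0, z 40, the tool's underside at z 16.
- cradle_front (a point): Middle of the front saddle's floor, at x 89, z 16 from the cradle's origin. Saddles span x -136 to -112 and 76 to 102; 52 wide inside (5 free each side of the body), walls with flared tops up to z 50. End stops leave 5 of play fore and aft: rear stop up to z 32, front stop (x 105 to 111) up to z 24, below the neck. Between the saddles the sides are open down to z 6. Tray rim up to z 18.
- soap: Bystander, loose: amber dish-soap bottle, 60 across, 190 tall. Origin under its centre. Leave alone.
- spice: Bystander, loose: glass spice jar, 54 across, 100 tall. Origin under its centre. Leave alone.
- mug: Bystander, loose: blue cup without handle, 72 across, 85 tall. Origin under its centre. Leave alone.
- tin: Bystander, loose: aluminium tin with paper label, 70 across, 110 tall. Origin under its centre. Leave alone.
- bowl: Bystander, loose: white bowl, 120 across, 60 tall. Origin under its centre. Leave alone.
- brush: Bystander, loose: round wooden scrubbing brush, 54 across, 72 tall. Origin under its centre. Leave alone.

How it is judged:
By the outcome, as a careful person would: the job done as asked, in the order asked, and still so for the second after the job is handed in, with the robot touching nothing.
It also fails if it takes over 70 s, if anything falls off the work surface, if the arm or the gripper's body presses on something with over 40 N, if the wrist force passes 120 N, or if a joint passes its speed limit or range.

### The arm

A 6-joint arm with a two-finger parallel gripper is mounted at the origin on the work surface. World frame = base frame: x ahead of the robot, y to its left, z up, the work surface at z = 0. Lengths are in m, angles in rad, forces in N, time in s.
With the tool pointing down it reaches from about 0.35 to 0.775 m from the base axis. Payload 5.5 kg.
Tool frame: the origin (TCP) lies at the very end of the fingers, on their centre line; the grasp point (between the pads) lies 19 mm behind it (arm.grip_depth is the distance from the TCP to the grasp point, in m); z points along the fingers, x is the direction in which the jaws open and shut, and the axes are right-handed (so a half turn about z gives the same grasp; the last joint's range is limited). The gripper opens to 85 mm and grips with 20 to 120 N. Pads are 22 mm wide; open, the fingers measure 114 mm over their backs; the gripper's body (76 mm by 85 mm) begins 54 mm behind the grasp point. The pads swing forward as they close: fully open they stand 13 mm farther back than shut.
Start: joints at [-1.423, 0.313, 0.046, 1.304, 0, 1.431], TCP at [0.163, -0.551, 0.231] pointing down, gripper open.
Joint ranges: [-2.76, 2.76], [-0.86, 1.69], [-1.03, 1.26], [-2.2, 2.34], [-1.47, 1.5], [-3.14, 3.14]. Speed limits (rad/s): [2.57, 2.57, 3.14, 3.14, 3.14, 3.14].

### API

Orientations are given as a unit quaternion [w, x, y, z].
In Python, from bench import arm gives the robot as it stands.
- The arm moves only by the tool move_arm, never from a script. Its argument "motion" is one flat list of numbers, 7 for each row, row after row: the turn, a rotation vector about the tool's x, y, z in degrees, then the shift along the tool's x, y, z in cm, then the finger opening in cm, from 0 to 8.54. A call has 1 to 5 rows; each row is the pose to reach, as a shift and turn from the pose commanded when the call began, along the tool's axes at that moment; what a row does not reach only later rows make up. A row lasts 1/8 s, in which the tool goes at most 62.5 mm and 10.7 degrees, less where a joint would pass 70% of its speed; a pose out of reach is approached as far as the arm can. A call with a gripper value outside its range is refused whole. The fingers move at their own pace and stop on an object; "squeeze" is the grip in N (left out, the last holds). Time passes only in rows, so rows that repeat a pose let the fingers close. It gives the time, the measured TCP pose, the force and the opening at its end, in the units of the state.
- arm.get_obs(): the state, without advancing time (a new reading comes with each control period).
- arm.capture(name): name is "side" or "top"; returns the picture (400x640x3 uint8, blue, green, red); there is no depth.
- arm.camera_params(name): a dict with "intrinsics" (3x3 intrinsics, pixels), "R" (3x3) and "t" (3): a world point X has camera coordinates R X + t. Camera axes: x right, y down, z forward; pixel columns grow to the right and rows downward; lengths in m; the calibration is good to about 2 mm. A picture is of the moment at which its call begins. camera_params takes no time and is no camera call.
- arm.hand_in(): hands the job in, once; it reports no verdict.
The state is a dict: "time_s": time; "q": joint angles; "qd": joint speeds; "tau": joint torques, N m; "eef_pos": TCP position; "orientation": TCP orientation; "ft_force": force on the tool from outside, world axes, zero at the start; "torque": the same for the moment, N m; "width": finger opening in m.
Only numpy, scipy, OpenCV 4.12 (cv2) and the standard library are available. Lean on these libraries where they do the work, as an engineer would, in place of code of your own. Each camera call takes 0.05 s, during which the arm holds its last target. There are 200 camera calls.

## Working session

There is one attempt and no reset: what is moved stays moved. The work goes in short steps, Python scripts to look and compute and a tool call to move; the robot and the scene stay as the last step left them, time stands still between calls to the robot, and variables do not carry over. Pictures are saved under pics/ and viewed, about 8 in all and at most 12, crops included, and the job is handed in when it is done.

Besides the shell and the picture viewer there is one more tool, called after "Request:" as name(argument=value, ...), one argument or row to a line, values as JSON. move_arm: Moves the arm, as the interface text tells. Its arguments: {"type":"object","properties":{"motion":{"type":"array","items":{"type":"number"}},"squeeze":{"type":"number"}},"required":["motion"]}

```bash
mkdir -p pics; ls; python3 - <<'E'
from bench import arm
import cv2,numpy as np
for n in("side","top"):
    im=arm.capture(n); cv2.imwrite(f"pics/{n}0.png",im)
    p=arm.camera_params(n); R=np.array(p["R"]);t=np.array(p["t"]);print(n,np.round(p["intrinsics"],1).tolist(),(-R.T@t).round(3),R.round(2).tolist())
o=arm.get_obs();print(o)
E
```

```text
pics
side [[406.9, 0.0, 322.0], [0.0, 406.9, 196.8], [0.0, 0.0, 1.0]] [-0.285  0.872  0.781] [[-0.71, -0.71, -0.01], [-0.34, 0.35, -0.87], [0.62, -0.61, -0.49]]
top [[415.7, 0.0, 317.4], [0.0, 415.7, 202.7], [0.0, 0.0, 1.0]] [ 0.503 -0.005  1.278] [[-0.0, -1.0, 0.01], [-1.0, 0.0, -0.08], [0.08, -0.01, -1.0]]
{'time_s': 0.1, 'q': array([-1.42260492e+00,  3.13918662e-01,  4.51065562e-02,  1.30359873e+00,
        5.19954424e-06,  1.43121489e+00]), 'qd': array([ 0.00072278, -0.00055688,  0.00245622,  0.00196155, -0.00057775,
       -0.00101931]), 'tau': array([ 2.89740696e-03, -4.81724918e+01,  2.99244815e+01,  1.26495064e-02,
       -1.70469657e-04,  9.98799464e-06]), 'eef_pos': array([ 0.16313079, -0.55090746,  0.23050753]), 'orientation': array([-5.70198994e-04,  8.01191773e-01, -5.98407128e-01, -5.71437086e-04]), 'ft_force': array([-0.04235148, -0.13500329, -0.86646205]), 'torque': array([-0.00199665,  0.03820183,  0.03681785]), 'width': 0.0855340397074645}
```

View pics/top0.png

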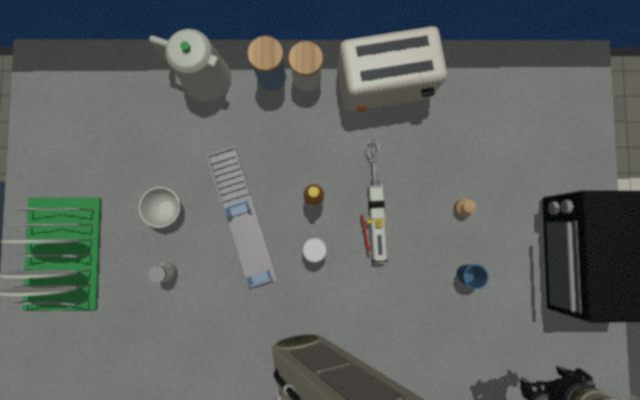

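View pics/side0.png

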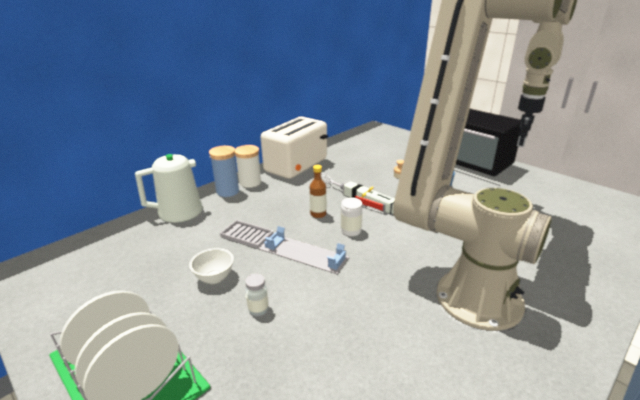

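Top: the tool's band is near (377,205), paddle (366,233), lever (376,222), whisk (372,150). The cradle saddles are near (237,208) and (259,280), with the tray at (228,172). The soap (314,193) and tin (314,250) stand between tool and cradle.

```bash
cat > h.py <<'E'
import numpy as np,cv2
from bench import arm
def cam(n):
    p=arm.camera_params(n);return np.array(p["intrinsics"]),np.array(p["R"]),np.array(p["t"])
def ray(n,uv):
    K,R,t=cam(n);d=R.T@np.linalg.solve(K,[uv[0],uv[1],1.]);return -R.T@t,d/np.linalg.norm(d)
def plane(n,uv,z):
    c,d=ray(n,uv);return c+d*(z-c[2])/d[2]
def tri(a,b):  # top uv, side uv
    c1,d1=ray("top",a);c2,d2=ray("side",b)
    s=np.linalg.lstsq(np.c_[d1,-d2],c2-c1,rcond=None)[0]
    p,q=c1+s[0]*d1,c2+s[1]*d2;return (p+q)/2,np.linalg.norm(p-q)
def proj(n,X):
    K,R,t=cam(n);p=K@(R@np.asarray(X)+t);return p[:2]/p[2]
def blobs(im,lo,hi,box,amin=8):
    x0,y0,x1,y1=box;m=cv2.inRange(cv2.cvtColor(im,cv2.COLOR_BGR2HSV),lo,hi);k=np.zeros_like(m);k[y0:y1,x0:x1]=m[y0:y1,x0:x1]
    n,l,s,c=cv2.connectedComponentsWithStats(k);return [(c[i].round(1).tolist(),s[i].tolist()) for i in range(1,n) if s[i][4]>=amin]
E
python3 - <<'E'
from h import *
T=cv2.imread("pics/top0.png");S=cv2.imread("pics/side0.png")
a=cv2.resize(T[130:300,200:410],None,fx=3.8,fy=3.4,interpolation=cv2.INTER_CUBIC)
b=cv2.resize(S[160:280,210:410],None,fx=4,fy=4,interpolation=cv2.INTER_CUBIC)
cv2.imwrite("pics/tz.png",cv2.resize(T[130:300,200:410],None,fx=3.5,fy=3.5,interpolation=cv2.INTER_CUBIC));cv2.imwrite("pics/sz.png",b)
C={"yellow":((20,120,90),(35,255,255)),"red":((0,130,70),(8,255,255)),"black":((0,0,0),(180,255,50)),"blue":((100,60,80),(120,255,255))}
for n,im,bt,bb in(("top",T,(350,130,400,270),(200,190,290,300)),("side",S,(325,175,400,220),(210,215,350,275))):
    for c in C: print(n,c,blobs(im,*C[c],bb if c=="blue" else bt))
E
```

```text
top yellow [([375.9, 221.9], [367, 219, 18, 8, 70])]
top red [([365.0, 233.2], [361, 216, 9, 35, 74])]
top black [([375.6, 204.2], [369, 202, 15, 7, 75])]
top blue [([246.8, 206.3], [246, 203, 3, 7, 10]), ([228.1, 212.3], [226, 209, 6, 7, 29]), ([268.2, 274.5], [267, 272, 4, 6, 12]), ([250.0, 281.1], [248, 278, 6, 7, 27])]
side yellow [([370.1, 189.1], [369, 188, 4, 4, 9]), ([363.3, 194.7], [362, 193, 4, 4, 9])]
side red [([370.6, 203.0], [355, 196, 28, 14, 134])]
side black [([353.9, 191.5], [353, 188, 3, 9, 21])]
side blue [([274.6, 238.8], [266, 228, 17, 21, 155]), ([337.0, 257.8], [329, 245, 16, 24, 173])]
```

View pics/tz.png

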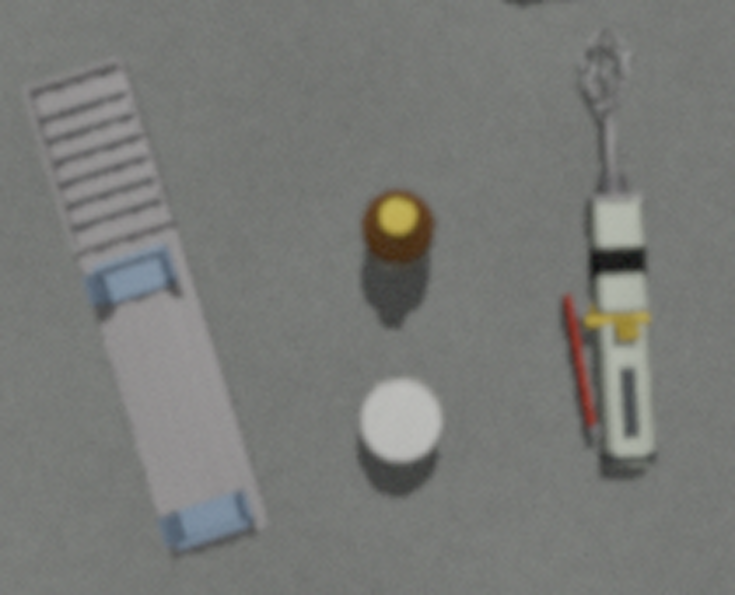

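View pics/sz.png

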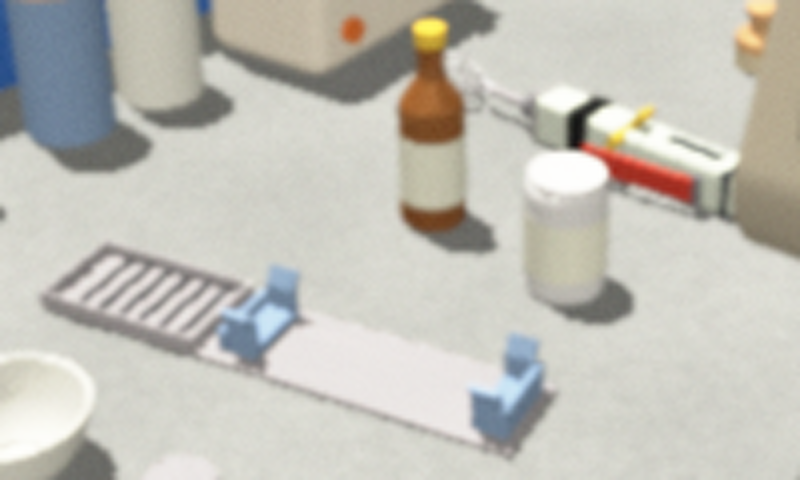

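Zoomed top crop: band top-face centre is near (620,261), body right edge (641,200)-(655,455), whisk (604,72), and saddle floors (134,278) and (211,520). In the side crop the band top is near (594,107), and the saddle floors are near (262,325) and (508,395).

```bash
python3 - <<'E'
from h import *
tz=lambda u,v:(200+u/3.5-.36,130+v/3.5-.36)
sz=lambda u,v:(210+u/4-.37,160+v/4-.37)
for n,a,b in(("band top",(622,261),(594,106)),("lever tip?",(619,318),(632,126)),("front floor",(134,278),(262,328)),("rear floor",(211,520),(508,400)),
 ("tray far-left corner",(28,90),(45,298)),("tray far-right",(125,62),(108,247)),("base rear R",(265,527),(552,395)),("base rear L",(172,556),(515,455)),("FrontR wall top",(165,252),(284,270)),("RearR wall top",(243,497),(521,340))):
    p,e=tri(tz(*a),sz(*b));print(n,p.round(4),"gap",round(e*1e3,1))
P=lambda a,z:plane("top",tz(*a),z)
print("right edge z48",P((641,200),.048).round(4),P((645,261),.048).round(4),P((655,455),.048).round(4))
print("whisk",P((604,72),.024).round(4),"bandL z0",P((593,261),0).round(4),"shaft",P((611,160),.024).round(4))
# wht body in top
T=cv2.imread("pics/top0.png")
# plate: pinkish light
hsv=cv2.cvtColor(T,cv2.COLOR_BGR2HSV)
for uv in((245,240),(262,240),(240,180),(376,215),(300,220)):print(uv,T[uv[1],uv[0]],hsv[uv[1],uv[0]])
E
```

```text
band top [ 0.5927 -0.1913  0.0499] gap 0.7
lever tip? [ 0.5443 -0.1888  0.0475] gap 1.4
front floor [0.5813 0.2285 0.0132] gap 0.5
rear floor [0.3738 0.1598 0.0156] gap 2.0
tray far-left corner [0.7474 0.3247 0.0101] gap 0.8
tray far-right [0.7739 0.2414 0.0093] gap 4.6
base rear R [ 0.3669  0.1158 -0.0007] gap 4.4
base rear L [0.3396 0.1929 0.0028] gap 3.8
FrontR wall top [0.5986 0.1937 0.0449] gap 7.6
RearR wall top [0.3939 0.1278 0.044 ] gap 2.9
right edge z48 [ 0.6452 -0.2082  0.048 ] [ 0.5932 -0.2109  0.048 ] [ 0.4298 -0.2171  0.048 ]
whisk [ 0.7605 -0.1813  0.024 ] bandL z0 [ 0.5967 -0.173   0.    ] shaft [ 0.683  -0.1865  0.024 ]
(245, 240) [145 145 147] [  0   3 147]
(262, 240) [146 146 149] [  0   5 149]
(240, 180) [140 140 140] [  0   0 140]
(376, 215) [168 180 174] [ 45  17 180]
(300, 220) [118 120 118] [ 60   4 120]
```

```bash
cat >> h.py <<'E'
from scipy.spatial.transform import Rotation as Rn
def go(pos,xang,tilt=0):
    """row (turn deg, shift cm) from present pose to TCP pos, tool down, tool-x at world angle xang deg"""
    o=arm.get_obs();q=o["orientation"];R0=Rn.from_quat([q[1],q[2],q[3],q[0]])
    a=np.radians(xang);x=np.array([np.cos(a),np.sin(a),0]);z=np.array([0,0,-1.]);R1=Rn.from_matrix(np.c_[x,np.cross(z,x),z])
    r=(R0.inv()*R1).as_rotvec(degrees=True);d=R0.inv().apply(np.asarray(pos)-o["eef_pos"])*100
    print("turn",r.round(2),"shift cm",d.round(2),"| now",o["eef_pos"].round(4),"t",round(o["time_s"],2),"w",round(o["width"],4),"F",o["ft_force"].round(1))
E
python3 - <<'E'
from h import *
T=np.mean([arm.capture("top").astype(float) for _ in range(6)],0);S=np.mean([arm.capture("side").astype(float) for _ in range(6)],0)
cv2.imwrite("pics/tavg.png",T);cv2.imwrite("pics/savg.png",S)
g=cv2.GaussianBlur(T.mean(2),(0,0),.8)
def edges(v0,v1,cl,half,z,thr):
    L=[];Rr=[]
    for v in range(v0,v1):
        c=int(round(cl(v)));r=g[v]
        i=c
        while r[i]>thr:i-=1
        j=c
        while r[j]>thr:j+=1
        if c-i<half and j-c<half:
            L.append((i+(thr-r[i])/(r[i+1]-r[i]),v));Rr.append((j-(thr-r[j])/(r[j-1]-r[j]),v))
    out=[]
    for E in(L,Rr):
        X=np.array([plane("top",e,z)[:2] for e in E]);k=np.polyfit(X[:,0],X[:,1],1,);res=X[:,1]-np.polyval(k,X[:,0]);out.append(k);print(len(X),"y=%.4fx+%.4f"%tuple(k),"deg",np.degrees(np.arctan(k[0])).round(2),"rms mm",(res.std()*1e3).round(2))
    return out
print(g[245,225:280].round(0));print(g[205+20,360:392].round(0))
print("plate");edges(222,266,lambda v:240+(v-215)*.3,22,.006,131)
print("fixed rough: soap,tin",plane("top",(314,192),.19).round(3),plane("top",(314,250),.11).round(3))
go((.594,-.1905,.2),92.5)
E
```

```text
[121. 120. 120. 120. 119. 119. 120. 120. 121. 124. 130. 137. 141. 142.
 143. 143. 144. 144. 144. 144. 144. 144. 144. 144. 144. 144. 145. 145.
 145. 145. 145. 146. 146. 146. 146. 146. 146. 146. 146. 143. 135. 124.
 118. 118. 118. 119. 118. 117. 117. 117. 118. 118. 117. 116. 116.]
[100.  83.  71.  71.  77.  82.  81.  77.  75.  78.  90. 114. 139. 153.
 149. 130. 114. 111. 113. 116. 119. 127. 137. 142. 137. 127. 120. 120.
 121. 122. 121. 120.]
plate
44 y=0.3168x+0.0868 deg 17.58 rms mm 1.35
44 y=0.3178x+-0.0055 deg 17.63 rms mm 0.22
fixed rough: soap,tin [ 0.615 -0.003  0.19 ] [ 0.46  -0.003  0.11 ]
turn [ 1.0000e-02  0.0000e+00 -1.6601e+02] shift cm [-22.38 -51.55   3.13] | now [ 0.1632 -0.5514  0.2314] t 0.7 w 0.0853 F [ 0.1  0.7 -0. ][ WARN:0@16.119] global loadsave.cpp:1063 imwrite_ Unsupported depth image for selected encoder is fallbacked to CV_8U.
```

```bash
python3 - <<'E'
from h import *
T=cv2.imread("pics/tavg.png").astype(np.float32);f=cv2.GaussianBlur(T[:,:,0]-T[:,:,2],(0,0),.7)
a=np.radians(17.6);u=np.array([np.cos(a),np.sin(a)]);n=np.array([-u[1],u[0]])
P0=np.array([.495,.3173*.495+.04065])
def samp(im,s,w,z):
    q=np.array([proj("top",[*(P0+x*u+w*n),z]) for x in s],np.float32);return cv2.remap(im,q[:,:1],q[:,1:],cv2.INTER_LINEAR).ravel()
s=np.arange(-.25,.34,.001)
b=np.mean([samp(f,s,w,.016) for w in(-.012,-.006,0,.006,.012)],0)
th=(b.max()+np.median(b))/2
print("axial blue crossings z16",[round(float(s[i]),4) for i in range(len(s)-1) if (b[i]-th)*(b[i+1]-th)<0],"max",b.max())
g=cv2.GaussianBlur(T.mean(2),(0,0),.7)
p=np.mean([samp(g,s,w,.006) for w in(-.02,0,.02)],0)
d=np.gradient(p);print("rear end grad",[(round(float(s[i]),3),round(float(d[i]),1)) for i in np.argsort(-abs(d[:110]))[:6]])
p=np.mean([samp(g,s,w,.018) for w in(-.02,0,.02)],0);d=np.gradient(p);k=np.where(s>.22)[0];print("tray end",[(round(float(s[i]),3),round(float(p[i]))) for i in k[::4]])
# lateral wall profile: outer/inner walls across at saddle mid
w=np.arange(-.06,.0605,.001)
E
echo; 
```

```text
Traceback (most recent call last):
  File "h.py", line 14, in proj
    K,R,t=cam(n);p=K@(R@np.asarray(X)+t);return p[:2]/p[2]
          ~~~^^^
  File "h.py", line 4, in cam
    p=arm.camera_params(n);return np.array(p["intrinsics"]),np.array(p["R"]),np.array(p["t"])
ValueError: time passes only in moves, steps and waits
```

Request:
move_arm(
  motion=[0,0,-166,-22.4,-51.5,0,8.5,0,0,-166,-22.4,-51.5,0,8.5,0,0,-166,-22.4,-51.5,0,8.5,0,0,-166,-22.4,-51.5,0,8.5,0,0,-166,-22.4,-51.5,0,8.5],
  squeeze=30,
)

```text
time_s: 1.32
eef_pos: [0.404, -0.3492, 0.2316]
orientation: [0.0, 0.986, -0.169, 0.0]
ft_force: [0.7, -1.1, 0.3]
width: 0.0853
```

```bash
sed -i 's/^def cam/import functools\n@functools.lru_cache(None)\ndef cam/' h.py; cat > cr.py <<'E'
from h import *
T=cv2.imread("pics/tavg.png").astype(np.float32);f=cv2.GaussianBlur(T[:,:,0]-T[:,:,2],(0,0),.7)
a=np.radians(17.6);u=np.array([np.cos(a),np.sin(a)]);n=np.array([-u[1],u[0]])
P0=np.array([.495,.3173*.495+.04065])
def samp(im,s,w,z):
    q=np.array([proj("top",[*(P0+x*u+w*n),z]) for x in s],np.float32);return cv2.remap(im,q[:,:1],q[:,1:],cv2.INTER_LINEAR).ravel()
s=np.arange(-.25,.34,.001)
b=np.mean([samp(f,s,w,.016) for w in(-.012,-.006,0,.006,.012)],0)
th=(b.max()+np.median(b))/2
print("axial blue crossings z16",[round(float(s[i]),4) for i in range(len(s)-1) if (b[i]-th)*(b[i+1]-th)<0],"max",b.max())
g=cv2.GaussianBlur(T.mean(2),(0,0),.7)
p=np.mean([samp(g,s,w,.006) for w in(-.02,0,.02)],0)
print("rear end",[(round(float(s[i]),3),int(p[i])) for i in range(60,110,3)])
p=np.mean([samp(g,s,w,.018) for w in(-.02,0,.02)],0);k=np.where(s>.24)[0];print("tray end",[(round(float(s[i]),3),round(float(p[i]))) for i in k[::4]])
go((.594,-.1905,.2),92.5)
E
python3 cr.py
```

```text
axial blue crossings z16 [-0.144, -0.112, 0.075, 0.111] max 34.13537
rear end [(-0.19, 117), (-0.187, 116), (-0.184, 116), (-0.181, 116), (-0.178, 116), (-0.175, 116), (-0.172, 116), (-0.169, 117), (-0.166, 117), (-0.163, 118), (-0.16, 117), (-0.157, 115), (-0.154, 108), (-0.151, 99), (-0.148, 96), (-0.145, 105), (-0.142, 119)]
tray end [(0.24, 139), (0.244, 122), (0.248, 112), (0.252, 128), (0.256, 143), (0.26, 147), (0.264, 143), (0.268, 125), (0.272, 106), (0.276, 111), (0.28, 124), (0.284, 124), (0.288, 120), (0.292, 120), (0.296, 121), (0.3, 121), (0.304, 121), (0.308, 121), (0.312, 121), (0.316, 120), (0.32, 120), (0.324, 120), (0.328, 121), (0.332, 121), (0.336, 121), (0.34, 121)]
turn [ 7.0000e-02  0.0000e+00 -1.1196e+02] shift cm [ 12.63 -21.3    3.16] | now [ 0.404  -0.3492  0.2316] t 1.32 w 0.0853 F [ 0.7 -1.1  0.3]
```

Request:
move_arm(
  motion=[0,0,-112,-18,-18,3.1,8.5,0,0,-112,-18,-18,3.1,8.5,0,0,-112,-18,-18,3.1,8.5,0,0,-112,-18,-18,3.1,8.5,0,0,-112,-18,-18,3.1,8.5],
)

```text
time_s: 1.95
eef_pos: [0.2914, -0.1166, 0.1995]
orientation: [-0.001, 0.955, 0.296, -0.001]
ft_force: [0.4, -1.3, -0.4]
width: 0.0854
```

```bash
python3 -c "
from h import *
go((.594,-.1905,.2),92.5)"
```

```text
turn [-1.300e-01 -4.000e-02 -5.806e+01] shift cm [20.77 23.21 -0.11] | now [ 0.2914 -0.1166  0.1995] t 1.95 w 0.0854 F [ 0.4 -1.3 -0.4]
```

Request:
move_arm(
  motion=[0,0,-58,20.8,23.2,0,8.5,0,0,-58,20.8,23.2,0,8.5,0,0,-58,20.8,23.2,0,8.5,0,0,-58,20.8,23.2,0,8.5,0,0,-58,20.8,23.2,0,8.5],
)

```text
time_s: 2.58
eef_pos: [0.5984, -0.1971, 0.2003]
orientation: [0.0, 0.719, 0.695, 0.0]
ft_force: [-0.2, -1.0, 1.4]
width: 0.0847
```

```bash
python3 - <<'E'
from h import *
go((.594,-.1905,.08),92.5)
# arm hides the top view; refine the tool from the averaged early picture
T=cv2.imread("pics/tavg.png").astype(np.float32);g=cv2.GaussianBlur(T.mean(2),(0,0),.7)
a=np.radians(2.5);u=np.array([np.cos(a),np.sin(a)]);n=np.array([-u[1],u[0]]);G=np.array([.594,-.1905])
def prof(pts,z):
    q=np.array([proj("top",[*p,z]) for p in pts],np.float32);return cv2.remap(g,q[:,:1],q[:,1:],cv2.INTER_LINEAR).ravel()
s=np.arange(-.03,.031,.002);print("band axial",list(zip((s*1e3).round().astype(int).tolist(),np.mean([prof([G+x*u+w*n for x in s],.048) for w in(-.012,-.004,.004)],0).round().astype(int).tolist())))
w=np.arange(-.04,.041,.0005)
for x in(.04,.025,-.11,-.15):
    p=prof([G+x*u+k*n for k in w],.048);d=np.gradient(p);i=np.argmin(d[:70]*1);j=np.argmax(d[:70]);print("x",x,"right edge at",w[j],"left drop",w[70+np.argmin(d[70:])])
E
```

```text
turn [ 0.03  0.03 -4.5 ] shift cm [ 0.65 -0.47 12.03] | now [ 0.5984 -0.1971  0.2003] t 2.58 w 0.0847 F [-0.2 -1.   1.4]
band axial [(-30, 171), (-28, 171), (-26, 172), (-24, 172), (-22, 171), (-20, 170), (-18, 167), (-16, 159), (-14, 143), (-12, 123), (-10, 94), (-8, 68), (-6, 46), (-4, 35), (-2, 30), (0, 28), (2, 30), (4, 37), (6, 50), (8, 73), (10, 101), (12, 129), (14, 151), (16, 164), (18, 172), (20, 174), (22, 175), (24, 175), (26, 175), (28, 176), (30, 176)]
x 0.04 right edge at -0.018999999999999982 left drop 0.021000000000000053
x 0.025 right edge at -0.01749999999999998 left drop 0.022000000000000054
x -0.11 right edge at -0.019499999999999983 left drop -0.00499999999999997
x -0.15 right edge at -0.019499999999999983 left drop 0.01900000000000005
```

Request:
move_arm(
  motion=[0,0,-4.5,0.75,-0.47,3,8.5,0,0,-4.5,0.75,-0.47,7,8.5,0,0,-4.5,0.75,-0.47,10,8.5,0,0,-4.5,0.75,-0.47,10,8.5,0,0,-4.5,0.75,-0.47,10,8.5],
)

```text
time_s: 3.2
eef_pos: [0.5926, -0.1893, 0.1016]
orientation: [0.001, 0.694, 0.72, 0.0]
ft_force: [1.0, -0.2, 0.3]
width: 0.0851
```

```bash
python3 - <<'E'
from h import *
cv2.imwrite("pics/s1.png",cv2.resize(arm.capture("side")[120:260,300:480],None,fx=4.4,fy=4.2))
go((.594,-.1895,.008),92.5)
E
```

```text
turn [ 0.15  0.08 -0.37] shift cm [0.01 0.08 9.42] | now [ 0.593  -0.1895  0.1022] t 3.25 w 0.0846 F [ 0.7 -0.4 -0.1]
```

View pics/s1.png

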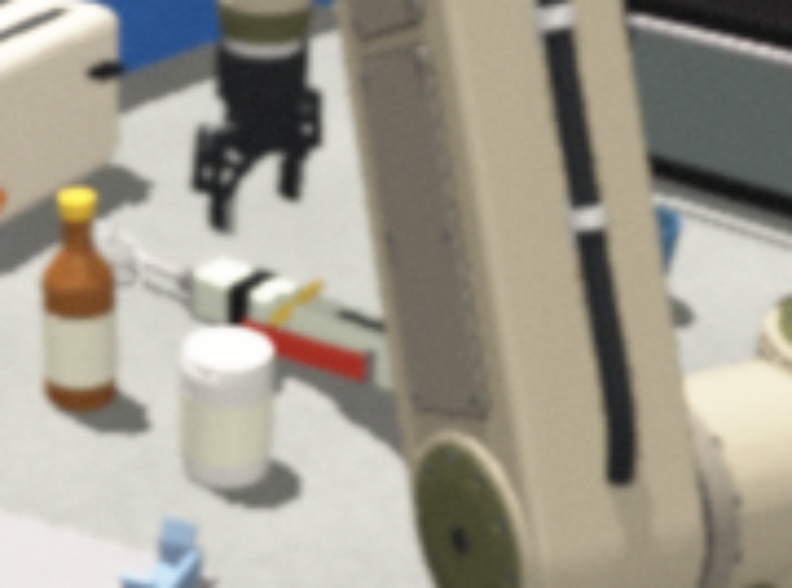

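Crop: the fingers (220,225)/(290,195) straddle the line down to the band (250,295), so I descend.

Request:
move_arm(
  motion=[0,0,-0.4,0,0.1,3,8.5,0,0,-0.4,0,0.1,6,8.5,0,0,-0.4,0,0.1,8,8.5,0,0,-0.4,0,0.1,9.3,8.5,0,0,-0.4,0,0.1,9.3,8.5],
)

```text
time_s: 3.88
eef_pos: [0.593, -0.189, 0.0075]
orientation: [0.0, 0.691, 0.723, -0.0]
ft_force: [-0.8, 0.3, -0.5]
width: 0.0852
```

Request:
move_arm(
  motion=[0,0,0,0,0,0,3,0,0,0,0,0,0,3,0,0,0,0,0,0,3,0,0,0,0,0,0,3,0,0,0,0,0,0,3],
  squeeze=50,
)

```text
time_s: 4.5
eef_pos: [0.5938, -0.1897, 0.0085]
orientation: [0.001, 0.691, 0.723, 0.0]
ft_force: [-0.8, -2.2, 5.8]
width: 0.0419
```

Request:
move_arm(
  motion=[0,0,0,0,0,-2,3,0,0,0,0,0,-6,3,0,0,0,0,0,-12,3,0,0,0,0,0,-18,3,0,0,0,0,0,-24,3],
)

```text
time_s: 5.12
eef_pos: [0.5919, -0.1882, 0.2476]
orientation: [-0.001, 0.691, 0.723, -0.0]
ft_force: [2.2, -1.8, -5.6]
width: 0.0416
```

```bash
python3 - <<'E'
from h import *
go((.5379,.2113,.25),107.6)
E
```

```text
turn [ -0.13  -0.12 -15.06] shift cm [40.15 -3.63 -0.17] | now [ 0.5919 -0.1882  0.2476] t 5.12 w 0.0416 F [ 2.2 -1.8 -5.6]
```

Request:
move_arm(
  motion=[0,0,0,3,0,0,3,0,0,-3,8,-0.7,0,3,0,0,-6,13.5,-1.2,0,3,0,0,-9,19,-1.8,0,3,0,0,-12,24.5,-2.4,0,3],
)

```text
time_s: 5.75
eef_pos: [0.5567, 0.0566, 0.2458]
orientation: [-0.001, 0.611, 0.791, -0.001]
ft_force: [0.4, 0.1, -6.0]
width: 0.0415
```

```bash
python3 - <<'E'
from h import *
go((.5379,.2113,.25),107.6)
E
```

```text
turn [-0.15 -0.08 -2.98] shift cm [15.44  2.09 -0.41] | now [0.5567 0.0566 0.2458] t 5.75 w 0.0415 F [ 0.4  0.1 -6. ]
```

Request:
move_arm(
  motion=[0,0,-1,5,0.7,0,3,0,0,-2,10,1.4,0,3,0,0,-3,14,1.9,2,3,0,0,-3,15.4,2.1,6,3,0,0,-3,15.4,2.1,10,3],
)

```text
time_s: 6.38
eef_pos: [0.5383, 0.2107, 0.145]
orientation: [-0.001, 0.59, 0.807, -0.001]
ft_force: [0.1, -1.4, -4.6]
width: 0.0415
```

Request:
move_arm(
  motion=[0,0,0,0,0,2,3,0,0,0,0,0,4,3,0,0,0,0,0,4,3,0,0,0,0,0,4,3],
)

```text
time_s: 6.88
eef_pos: [0.5396, 0.2091, 0.1073]
orientation: [-0.0, 0.591, 0.807, -0.0]
ft_force: [0.9, 0.8, -5.9]
width: 0.0418
```

```bash
python3 - <<'E'
from h import *
S=arm.capture("side");T=arm.capture("top");cv2.imwrite("pics/t2.png",T);cv2.imwrite("pics/s2.png",S)
a=cv2.resize(T[130:300,190:330],None,fx=3,fy=3,interpolation=3);b=cv2.resize(S[150:290,210:370],None,fx=2.36,fy=3.643*0+2.36,interpolation=3)
c=np.zeros((max(a.shape[0],b.shape[0]),a.shape[1]+b.shape[1],3),np.uint8);c[:a.shape[0],:a.shape[1]]=a;c[:b.shape[0],a.shape[1]:]=b;cv2.imwrite("pics/c2.png",c)
go((.5379,.2113,.0245),107.6)
E
```

```text
turn [ 0.08  0.01 -0.07] shift cm [ 0.27 -0.19  8.37] | now [0.5404 0.2093 0.1082] t 6.97 w 0.0417 F [ 0.4 -0.4 -5.6]
```

View pics/c2.png

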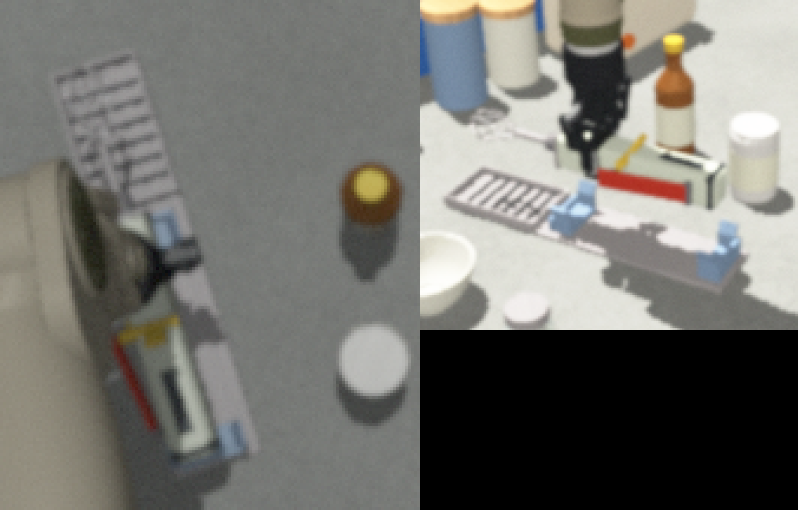

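The tool hangs level above the saddles: top crop right edge (180,318)→(216,447), rear end about (195,455).

```bash
python3 - <<'E'
from h import *
T=cv2.imread("pics/t2.png").astype(np.float32);g=cv2.GaussianBlur(T.mean(2),(0,0),.7)
a=np.radians(17.6);u=np.array([np.cos(a),np.sin(a)]);n=np.array([-u[1],u[0]]);O=np.array([.495,.1977])
def prof(pts,z):
    q=np.array([proj("top",[*p,z]) for p in pts],np.float32);return cv2.remap(g,q[:,:1],q[:,1:],cv2.INTER_LINEAR).ravel()
w=np.arange(-.045,.0,.0005);E=[]
for x in np.arange(-.115,-.05,.005):
    p=prof([O+x*u+k*n for k in w],.1475);d=np.gradient(p);E.append((x,w[np.argmax(d)]))
E=np.array(E);print((E*1e3).round(1).tolist());print("yaw err deg",np.degrees(np.polyfit(E[:,0],E[:,1],1)[0]))
s=np.arange(-.16,-.1,.001);p=np.mean([prof([O+x*u+k*n for x in s],.1475) for k in(-.008,0,.008)],0);print("rear end (expect -130 + grip offset)",list(zip((s*1e3).round().astype(int)[::3].tolist(),p[::3].round().astype(int).tolist())))
p0=arm.get_obs()["eef_pos"][:2]-O;print("grip in cradle",p0@u,p0@n)
E
```

```text
[[-115.0, -19.0], [-110.0, -21.5], [-105.0, -22.5], [-100.0, -22.0], [-95.0, -23.0], [-90.0, -23.5], [-85.0, -23.0], [-80.0, -22.5], [-75.0, -22.0], [-70.0, -23.0], [-65.0, -22.5], [-60.0, -23.5], [-55.0, -23.0]]
yaw err deg -2.1407214323569197
rear end (expect -130 + grip offset) [(-160, 85), (-157, 76), (-154, 70), (-151, 68), (-148, 68), (-145, 68), (-142, 70), (-139, 75), (-136, 81), (-133, 84), (-130, 86), (-127, 87), (-124, 85), (-121, 89), (-118, 111), (-115, 135), (-112, 146), (-109, 146), (-106, 138), (-103, 122)]
grip in cradle 0.04673535884674504 -0.0027053241140186303
```

Request:
move_arm(
  motion=[0,0,0,0.27,-0.19,1,3,0,0,0,0.27,-0.19,2.5,3,0,0,0,0.27,-0.19,3.8,3,0,0,0,0.27,-0.19,3.8,3,0,0,0,0.27,-0.19,3.8,3],
)

```text
time_s: 7.6
eef_pos: [0.5372, 0.2111, 0.0691]
orientation: [-0.0, 0.591, 0.807, -0.0]
ft_force: [0.2, -0.6, -5.4]
width: 0.0414
```

```bash
python3 - <<'E'
from h import *
go((.5379,.2113,.0245),107.6)
E
```

```text
turn [-0.01  0.   -0.07] shift cm [0.   0.08 4.46] | now [0.5372 0.2111 0.0691] t 7.6 w 0.0414 F [ 0.2 -0.6 -5.4]
```

Request:
move_arm(
  motion=[0,0,0,0,0.05,1,3,0,0,0,0,0.05,2,3,0,0,0,0,0.05,3,3,0,0,0,0,0.05,3.7,3,0,0,0,0,0.05,3.9,3],
)

```text
time_s: 8.22
eef_pos: [0.5371, 0.2111, 0.0294]
orientation: [-0.0, 0.591, 0.807, -0.001]
ft_force: [-0.0, -0.2, -6.3]
width: 0.0412
```

Request:
move_arm(
  motion=[0,0,0,0,0,0.2,3,0,0,0,0,0,0.4,3,0,0,0,0,0,0.5,3,0,0,0,0,0,0.55,3],
)

```text
time_s: 8.72
eef_pos: [0.5377, 0.2112, 0.0248]
orientation: [0.0, 0.591, 0.807, 0.0]
ft_force: [-0.7, 0.2, -5.6]
width: 0.0418
```

Request:
move_arm(
  motion=[0,0,0,0,0,0.1,3,0,0,0,0,0,0.1,3],
)

```text
time_s: 8.98
eef_pos: [0.5378, 0.2113, 0.0246]
orientation: [0.0, 0.591, 0.807, 0.0]
ft_force: [-2.5, -0.2, 2.0]
width: 0.0411
```

Request:
move_arm(
  motion=[0,0,0,0,0,0.1,3,0,0,0,0,0,0.1,3],
)

```text
time_s: 9.22
eef_pos: [0.5378, 0.2113, 0.0245]
orientation: [0.0, 0.591, 0.807, 0.0]
ft_force: [-5.9, -1.4, 9.7]
width: 0.0413
```

Contact came at exactly the expected height (TCP 0.0245), so I release.

Request:
move_arm(
  motion=[0,0,0,0,0,-0.1,4.4,0,0,0,0,0,-0.1,5,0,0,0,0,0,-0.1,6,0,0,0,0,0,-0.1,7,0,0,0,0,0,-0.1,7.5],
)

```text
time_s: 9.85
eef_pos: [0.5376, 0.2112, 0.0236]
orientation: [-0.0, 0.591, 0.807, -0.0]
ft_force: [0.8, -0.2, 0.6]
width: 0.0749
```

Request:
move_arm(
  motion=[0,0,0,0,0,-2,7.5,0,0,0,0,0,-5,7.5,0,0,0,0,0,-10,7.5,0,0,0,0,0,-15,4,0,0,0,0,0,-15,0],
)

```text
time_s: 10.48
eef_pos: [0.5405, 0.212, 0.1786]
orientation: [0.003, 0.591, 0.807, 0.003]
ft_force: [-0.8, 0.8, -0.3]
width: 0.0396
```

```bash
python3 - <<'E'
from h import *
S=arm.capture("side");T=arm.capture("top");cv2.imwrite("pics/t3.png",T);cv2.imwrite("pics/s3.png",S)
a=cv2.resize(T[130:300,190:330],None,fx=3,fy=3,interpolation=3);b=cv2.resize(S[190:290,240:370],None,fx=2.9,fy=2.9,interpolation=3)
c=np.zeros((max(a.shape[0],b.shape[0]),a.shape[1]+b.shape[1],3),np.uint8);c[:a.shape[0],:a.shape[1]]=a;c[:b.shape[0],a.shape[1]:]=b;cv2.imwrite("pics/c3.png",c)
print(blobs(S,(18,120,90),(35,255,255),(240,190,370,290),3),blobs(T,(18,120,90),(35,255,255),(190,190,280,300),3))
a=np.radians(17.6);u=np.array([np.cos(a),np.sin(a)]);O=np.array([.495,.1977])
for x in(-.06,-.05): print(O+u*(.045+x))
go((*(O+u*(.045-.095)),.15),107.6+90)
E
```

```text
[([299.3, 238.3], [294, 232, 12, 13, 35])] [([243.7, 240.7], [235, 237, 17, 8, 66])]
[0.48070214 0.19316445]
[0.49023405 0.19618815]
turn [ 4.000e-02  6.000e-02 -9.007e+01] shift cm [-0.01 -9.5   2.4 ] | now [0.5379 0.2113 0.1741] t 10.57 w 0.0243 F [-0.9  0.2  0.4]
```

View pics/c3.png

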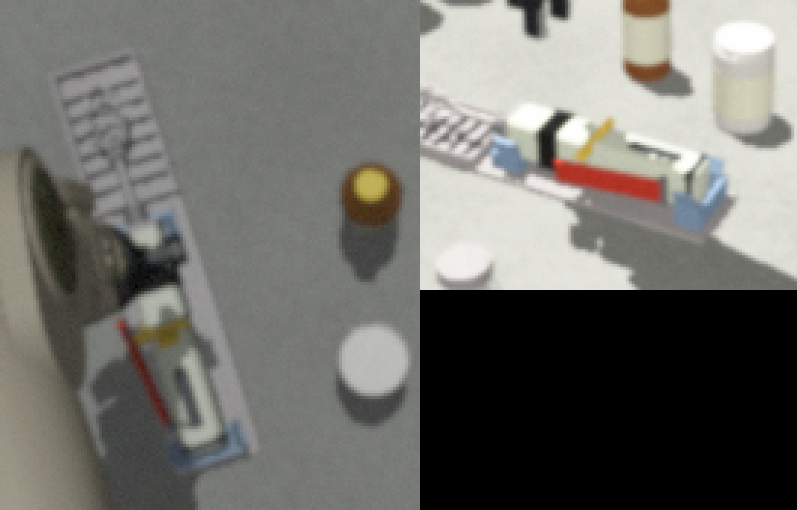

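Top and side views show the tool seated in both saddles, the whisk over the tray, and the lever back. Now I unlock it with closed fingers from behind.

Request:
move_arm(
  motion=[0,0,0,0,-4,0,0,0,0,0,0,-9.3,2,0,0,0,0,0,-9.3,6,0,0,0,0,0,-9.3,8,0,0,0,0,0,-9.3,8,0],
)

```text
time_s: 11.2
eef_pos: [0.446, 0.1826, 0.0909]
orientation: [-0.002, 0.591, 0.807, -0.002]
ft_force: [0.0, 0.2, -0.4]
width: 0.0003
```

```bash
cat >> h.py <<'E'
def cr(x,y,z):
    a=np.radians(17.6);u=np.array([np.cos(a),np.sin(a)]);n=np.array([-u[1],u[0]]);O=np.array([.495,.1977])
    p=O+u*(.045+x/1e3)+n*y/1e3; go((*p,z),107.6)
    d=arm.get_obs()["eef_pos"][:2]-O;print("tool frame x,y mm",(d@u*1e3-45).round(1),(d@n*1e3).round(1))
E
python3 -c "
from h import *
cr(-92,0,.068)"
```

```text
turn [-0.37 -0.03 -0.07] shift cm [-0.04  0.44  2.29] | now [0.446  0.1826 0.0909] t 11.2 w 0.0003 F [ 0.   0.2 -0.4]
tool frame x,y mm -96.2 0.4
```

Request:
move_arm(
  motion=[0,0,0,0,0,1.2,0,0,0,0,0,0,2.0,0,0,0,0,0,0,2.2,0,0,0,0,0,0,2.2,0],
)

```text
time_s: 11.7
eef_pos: [0.449, 0.1832, 0.0718]
orientation: [0.0, 0.591, 0.807, -0.0]
ft_force: [0.3, 0.1, 0.1]
width: -0.0002
```

```bash
python3 -c "
from h import *
cr(-59,0,.068)"
```

```text
turn [ 0.    0.01 -0.07] shift cm [-0.01  3.42  0.38] | now [0.449  0.1832 0.0718] t 11.7 w -0.0002 F [0.3 0.1 0.1]
tool frame x,y mm -93.2 0.1
```

Request:
move_arm(
  motion=[0,0,0,0,0.3,0.3,0,0,0,0,0,1.0,0.3,0,0,0,0,0,1.7,0.3,0,0,0,0,0,2.4,0.3,0,0,0,0,0,2.9,0.3,0],
)

```text
time_s: 12.32
eef_pos: [0.477, 0.1921, 0.0687]
orientation: [-0.0, 0.591, 0.807, -0.0]
ft_force: [-2.5, 0.1, 2.1]
width: -0.0005
```

Request:
move_arm(
  motion=[0,0,0,0,0.2,0,0,0,0,0,0,0.4,0,0,0,0,0,0,0.5,0,0,0,0,0,0,0.5,0,0],
)

```text
time_s: 12.82
eef_pos: [0.4814, 0.1935, 0.0688]
orientation: [0.0, 0.591, 0.807, 0.0]
ft_force: [-0.8, -0.3, 2.2]
width: -0.0003
```

```bash
python3 -c "
from h import *
cr(-59,0,.068)
S=arm.capture('side');cv2.imwrite('pics/s4.png',cv2.resize(S[190:290,240:370],None,fx=5,fy=5,interpolation=3))
print(blobs(S,(18,120,90),(35,255,255),(240,190,370,290),3))
for h in(-.6,.6):
  a=np.radians(17.6);X=np.array([.495,.1977])+np.array([np.cos(a),np.sin(a)])*(-.005+.029*np.sin(h));print(h,proj('side',[*X,.058+.029*np.cos(h)]).round(1))"
```

```text
turn [ 0.01  0.   -0.07] shift cm [-0.01  0.02  0.08] | now [0.4814 0.1935 0.0688] t 12.82 w -0.0003 F [-0.8 -0.3  2.2]
tool frame x,y mm -59.2 0.1
[([298.4, 232.4], [297, 228, 4, 10, 25]), ([296.9, 242.8], [295, 240, 5, 7, 22])]
-0.6 [305.7 232.3]
0.6 [296.4 229.6]
```

View pics/s4.png

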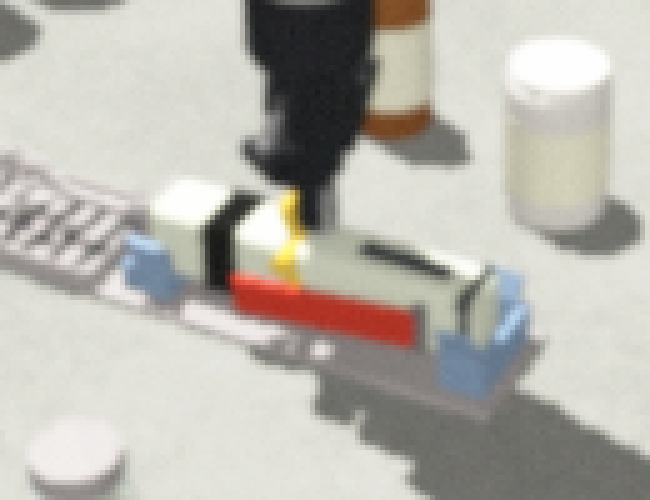

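The lever tip at (298,229) lies between back (306) and fully forward (296), so I push a little further until the force rises.

Request:
move_arm(
  motion=[0,0,0,0,0.2,0,0,0,0,0,0,0.3,0,0,0,0,0,0,0.3,0,0],
)

```text
time_s: 13.25
eef_pos: [0.4841, 0.1943, 0.0685]
orientation: [-0.0, 0.591, 0.807, -0.0]
ft_force: [-2.0, -0.8, -0.3]
width: -0.0002
```

Request:
move_arm(
  motion=[0,0,0,0,0.2,0,0,0,0,0,0,0.3,0,0,0,0,0,0,0.3,0,0],
)

```text
time_s: 13.62
eef_pos: [0.4872, 0.1953, 0.0687]
orientation: [0.0, 0.591, 0.807, -0.0]
ft_force: [-2.3, -1.0, -0.2]
width: -0.0001
```

Request:
move_arm(
  motion=[0,0,0,0,0.2,0,0,0,0,0,0,0.3,0,0,0,0,0,0,0.3,0,0],
)

```text
time_s: 14.0
eef_pos: [0.4899, 0.1962, 0.0688]
orientation: [0.0, 0.591, 0.807, -0.0]
ft_force: [-2.4, -1.4, -0.2]
width: -0.0001
```

```bash
cat >> h.py <<'E'
def look():
    S=arm.capture('side');Y=((18,120,90),(35,255,255));K=((0,0,0),(180,255,50))
    print("yel",blobs(S,*Y,(280,215,320,255),3),"red",blobs(S,(0,130,70),(8,255,255),(270,230,345,275),20),"blk",blobs(S,*K,(275,225,294,252),8));return S
E
python3 -c "
from h import *
cr(-50,0,.068);look()
S=cv2.imread('pics/s3.png');print(blobs(S,(0,0,0),(180,255,50),(275,225,294,252),8),blobs(S,(0,130,70),(8,255,255),(270,230,345,275),20))"
```

```text
turn [-0.01  0.01 -0.06] shift cm [-0.01  0.03  0.08] | now [0.4899 0.1962 0.0688] t 14.0 w -0.0001 F [-2.4 -1.4 -0.2]
tool frame x,y mm -50.3 0.1
yel [([295.9, 237.0], [293, 228, 7, 19, 60])] red [([302.1, 251.2], [284, 244, 37, 15, 250])] blk [([282.2, 238.3], [280, 230, 8, 17, 57])]
[([283.9, 239.0], [282, 230, 7, 18, 55])] [([303.8, 251.7], [285, 245, 38, 14, 247])]
```

Request:
move_arm(
  motion=[0,0,0,0,0.1,0,0,0,0,0,0,0.2,0,0,0,0,0,0,0.2,0,0],
)

```text
time_s: 14.42
eef_pos: [0.4901, 0.1962, 0.0686]
orientation: [-0.001, 0.591, 0.807, -0.001]
ft_force: [-7.2, -3.1, 4.9]
width: -0.0002
```

```bash
python3 -c "
from h import *
cr(-50,0,.068);S=look()
cv2.imwrite('pics/s5.png',cv2.resize(S[210:280,260:350],None,fx=7,fy=7,interpolation=3))"
```

```text
turn [-0.19  0.01 -0.06] shift cm [-0.01  0.01  0.06] | now [0.4901 0.1962 0.0686] t 14.43 w -0.0002 F [-7.2 -3.1  4.9]
tool frame x,y mm -50.1 0.1
yel [([295.9, 237.2], [293, 228, 7, 19, 60])] red [([302.2, 251.2], [284, 244, 37, 15, 249])] blk [([282.2, 238.4], [280, 230, 8, 17, 56])]
```

View pics/s5.png

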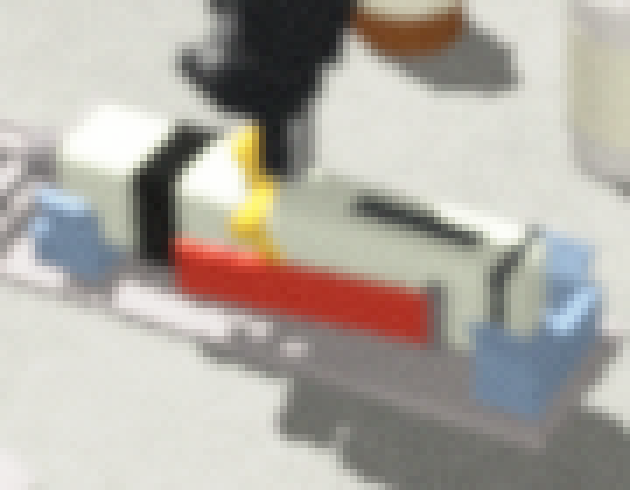

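Force rises to about 8 N without motion, so the lever (tip near (295,229)) is at its forward stop. The tool slid about 5 mm onto the front stop, within its play. Next I back off, open and straddle the paddle.

Request:
move_arm(
  motion=[0,0,0,0,-0.8,0,0,0,0,0,0,-1.2,-2,0,0,0,0,0.6,-2.5,-6,8.5,0,0,0,0.6,-2.5,-6,8.5,0,0,0,0.6,-2.5,-6,8.5],
)

```text
time_s: 15.1
eef_pos: [0.467, 0.1952, 0.1289]
orientation: [0.001, 0.591, 0.807, 0.001]
ft_force: [-0.7, -0.6, -0.4]
width: 0.0545
```

```bash
python3 -c "
from h import *
cr(-73,6,.022);S=look();T=arm.capture('top')
cv2.imwrite('pics/t5.png',T)"
```

```text
turn [ 0.13  0.01 -0.06] shift cm [-0.   -0.08 10.69] | now [0.467  0.1952 0.1289] t 15.1 w 0.0545 F [-0.7 -0.6 -0.4]
tool frame x,y mm -72.4 6.1
yel [([296.0, 236.8], [293, 229, 7, 17, 61])] red [([302.4, 251.2], [284, 244, 37, 15, 250])] blk [([282.2, 238.2], [280, 230, 8, 17, 58])]
```

Request:
move_arm(
  motion=[0,0,0,0,0,0,8.5,0,0,0,0,0,0.5,8.5,0,0,0,0,0,2,8.5,0,0,0,0,0,3.5,8.5,0,0,0,0,0,3.5,8.5],
)

```text
time_s: 15.82
eef_pos: [0.4646, 0.1946, 0.0917]
orientation: [-0.001, 0.591, 0.807, -0.002]
ft_force: [-0.1, -0.0, -0.1]
width: 0.0847
```

Request:
move_arm(
  motion=[0,0,0,0,0,2,8.5,0,0,0,0,0,4,8.5,0,0,0,0,0,6,8.5,0,0,0,0,0,7.1,8.5,0,0,0,0,0,7.1,8.5],
)

```text
time_s: 16.45
eef_pos: [0.4656, 0.1948, 0.0222]
orientation: [-0.0, 0.591, 0.807, -0.001]
ft_force: [-0.2, -0.8, 0.2]
width: 0.0853
```

```bash
python3 -c "
from h import *
cr(-73,6,.022);S=look()
cv2.imwrite('pics/s6.png',cv2.resize(S[200:280,250:350],None,fx=6,fy=6,interpolation=3))"
```

```text
turn [-0.09  0.   -0.07] shift cm [-0.01  0.08  0.02] | now [0.4656 0.1948 0.0222] t 16.45 w 0.0853 F [-0.2 -0.8  0.2]
tool frame x,y mm -73.8 6.1
yel [] red [([289.7, 248.2], [284, 244, 12, 9, 79]), ([311.6, 253.3], [303, 249, 18, 10, 120])] blk [([282.1, 238.7], [280, 230, 8, 17, 54]), ([292.4, 239.8], [292, 235, 2, 11, 17])]
```

View pics/s6.png

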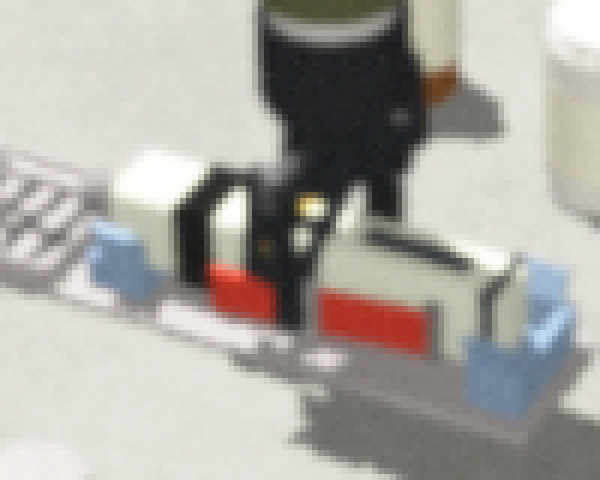

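The near finger covers the paddle's middle (298,300) and no force shows. Squeezing.

Request:
move_arm(
  motion=[0,0,0,0,0,0,4,0,0,0,0,0,0,4,0,0,0,0,0,0,4,0,0,0,0,0,0,4,0,0,0,0,0,0,4],
  squeeze=35,
)

```text
time_s: 17.12
eef_pos: [0.4676, 0.1946, 0.0244]
orientation: [0.002, 0.591, 0.806, 0.001]
ft_force: [-1.0, -2.4, 7.2]
width: 0.0528
```

Request:
move_arm(
  motion=[0,0,0,0,0,0,4,0,0,0,0,0,0,4,0,0,0,0,0,0,4,0,0,0,0,0,0,4,0,0,0,0,0,0,4],
)

```text
time_s: 17.75
eef_pos: [0.4676, 0.1946, 0.0244]
orientation: [0.002, 0.591, 0.806, 0.001]
ft_force: [-0.7, -3.1, 8.1]
width: 0.0526
```

Request:
move_arm(
  motion=[0,0,0,0,0,0,4,0,0,0,0,0,0,4,0,0,0,0,0,0,4,0,0,0,0,0,0,4,0,0,0,0,0,0,4],
)

```text
time_s: 18.38
eef_pos: [0.4676, 0.1946, 0.0244]
orientation: [0.002, 0.591, 0.806, 0.001]
ft_force: [-1.8, -2.3, 7.5]
width: 0.0526
```

```bash
python3 -c "
from h import *
cr(-73,6,.022);S=look()"
```

```text
turn [ 0.16  0.1  -0.1 ] shift cm [ 0.07 -0.1   0.24] | now [0.4676 0.1946 0.0244] t 18.38 w 0.0526 F [-1.8 -2.3  7.5]
tool frame x,y mm -72.0 5.3
yel [([301.8, 232.7], [301, 231, 3, 4, 9])] red [([292.6, 246.3], [288, 242, 11, 9, 70]), ([312.9, 252.7], [306, 248, 15, 10, 100])] blk [([282.3, 238.5], [280, 230, 8, 17, 60])]
```

Request:
move_arm(
  motion=[0,0,0,0,0,0,4,0,0,0,0,0,0,4,0,0,0,0,0,0,4,0,0,0,0,0,0,4,0,0,0,0,0,0,4],
)

```text
time_s: 19.05
eef_pos: [0.4676, 0.1946, 0.0244]
orientation: [0.002, 0.591, 0.806, 0.001]
ft_force: [-0.4, -3.2, 8.1]
width: 0.0529
```

Request:
move_arm(
  motion=[0,0,0,0,0,0,4,0,0,0,0,0,0,4,0,0,0,0,0,0,4,0,0,0,0,0,0,4,0,0,0,0,0,0,4],
)

```text
time_s: 19.68
eef_pos: [0.4676, 0.1946, 0.0244]
orientation: [0.002, 0.591, 0.806, 0.001]
ft_force: [-1.2, -2.6, 7.6]
width: 0.053
```

Request:
move_arm(
  motion=[0,0,0,0,0,0,5.6,0,0,0,0,0,0,6.2,0,0,0,0,0,0,7,0,0,0,0,0,0,8.5,0,0,0,0,0,0,8.5],
)

```text
time_s: 20.3
eef_pos: [0.4661, 0.1948, 0.0226]
orientation: [0.0, 0.591, 0.807, -0.0]
ft_force: [-0.1, -0.5, -0.4]
width: 0.0851
```

Request:
move_arm(
  motion=[0,0,0,0,0,0,8.5,0,0,0,0,0,0,8.5,0,0,0,0,0,-2,8.5,0,0,0,0,0,-5,8.5,0,0,0,0,0,-8,8.5],
)

```text
time_s: 20.92
eef_pos: [0.466, 0.1949, 0.1034]
orientation: [-0.0, 0.591, 0.807, -0.0]
ft_force: [0.6, -0.2, 0.2]
width: 0.0851
```

```bash
python3 -c "
from h import *
cr(0,0,.10);S=look()
cv2.imwrite('pics/s7.png',cv2.resize(S[200:280,250:350],None,fx=6,fy=6,interpolation=3))"
```

```text
turn [-0.03  0.01 -0.07] shift cm [-0.6   7.36  0.34] | now [0.466  0.1949 0.1034] t 20.93 w 0.0851 F [ 0.6 -0.2  0.2]
tool frame x,y mm -73.5 6.1
yel [([297.4, 234.0], [295, 231, 6, 7, 20]), ([296.2, 242.0], [294, 239, 6, 7, 24])] red [([302.5, 250.6], [284, 244, 37, 14, 248])] blk [([282.9, 238.0], [281, 229, 7, 18, 55])]
```

View pics/s7.png

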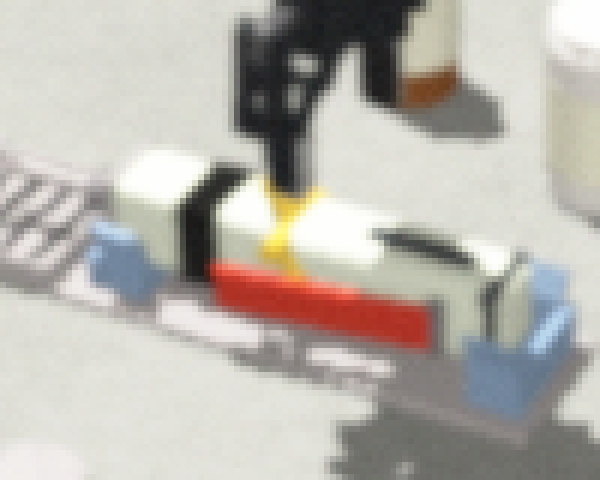

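The paddle is out again and the lever still forward. Width held at about 53 mm for over 2.5 s. Now I lock from in front.

Request:
move_arm(
  motion=[0,0,0,-0.6,4,-0.5,4,0,0,0,-0.6,7.5,-0.5,0,0,0,0,-0.6,7.5,0,0,0,0,0,-0.6,7.5,0,0,0,0,0,-0.6,7.5,0.5,0],
)

```text
time_s: 21.6
eef_pos: [0.5386, 0.2117, 0.0977]
orientation: [-0.0, 0.591, 0.807, -0.0]
ft_force: [0.2, 0.1, 0.2]
width: 0.0002
```

```bash
python3 -c "
from h import *
cr(1,0,.069)"
```

```text
turn [-0.03  0.   -0.06] shift cm [-0.02  0.02  2.87] | now [0.5386 0.2117 0.0977] t 21.6 w 0.0002 F [0.2 0.1 0.2]
tool frame x,y mm 0.8 0.2
```

Request:
move_arm(
  motion=[0,0,0,0,0,1.2,0,0,0,0,0,0,2.4,0,0,0,0,0,0,2.9,0,0,0,0,0,0,2.9,0,0,0,0,0,-0.3,2.9,0],
)

```text
time_s: 22.22
eef_pos: [0.537, 0.211, 0.069]
orientation: [0.0, 0.591, 0.807, 0.0]
ft_force: [-0.0, -0.4, 0.6]
width: 0.0002
```

Request:
move_arm(
  motion=[0,0,0,0,-0.7,0,0,0,0,0,0,-1.4,0,0,0,0,0,0,-2.1,0,0,0,0,0,0,-2.8,0,0,0,0,0,0,-3.2,0,0],
)

```text
time_s: 22.85
eef_pos: [0.5063, 0.2013, 0.0692]
orientation: [0.0, 0.591, 0.807, 0.0]
ft_force: [1.9, 2.1, 3.5]
width: 0.0002
```

Request:
move_arm(
  motion=[0,0,0,0,-0.3,0,0,0,0,0,0,-0.5,0,0,0,0,0,0,-0.5,0,0],
)

```text
time_s: 23.22
eef_pos: [0.5012, 0.1997, 0.0686]
orientation: [-0.0, 0.591, 0.807, -0.0]
ft_force: [1.9, 0.3, 1.6]
width: 0.0006
```

```bash
python3 -c "
from h import *
cr(1,0,.069);look()"
```

```text
turn [-0.02  0.01 -0.07] shift cm [-0.    3.94 -0.04] | now [0.5012 0.1997 0.0686] t 23.23 w 0.0006 F [1.9 0.3 1.6]
tool frame x,y mm -38.4 0.1
yel [([298.4, 237.6], [293, 231, 12, 14, 37])] red [([303.1, 250.8], [285, 244, 37, 14, 245])] blk [([282.9, 238.2], [281, 229, 8, 18, 55])]
```

Request:
move_arm(
  motion=[0,0,0,0,-0.2,0,0,0,0,0,0,-0.4,0,0,0,0,0,0,-0.4,0,0],
)

```text
time_s: 23.65
eef_pos: [0.4973, 0.1986, 0.0687]
orientation: [-0.0, 0.591, 0.807, -0.0]
ft_force: [1.4, 0.5, 1.0]
width: 0.0002
```

Request:
move_arm(
  motion=[0,0,0,0,-0.2,0,0,0,0,0,0,-0.4,0,0,0,0,0,0,-0.4,0,0],
)

```text
time_s: 24.02
eef_pos: [0.4933, 0.1973, 0.0687]
orientation: [-0.0, 0.591, 0.807, -0.0]
ft_force: [2.3, 1.1, 0.1]
width: 0.0001
```

```bash
python3 -c "
from h import *
cr(1,0,.069);look()"
```

```text
turn [-0.04  0.01 -0.06] shift cm [-0.01  4.77 -0.03] | now [0.4933 0.1973 0.0687] t 24.02 w 0.0001 F [2.3 1.1 0.1]
tool frame x,y mm -46.7 0.1
yel [([300.9, 238.1], [295, 232, 13, 13, 37])] red [([305.4, 251.5], [287, 245, 37, 14, 249])] blk [([285.1, 238.5], [283, 230, 8, 17, 57])]
```

Request:
move_arm(
  motion=[0,0,0,0,-0.2,0,0,0,0,0,0,-0.3,0,0,0,0,0,0,-0.3,0,0],
)

```text
time_s: 24.45
eef_pos: [0.4913, 0.1966, 0.0689]
orientation: [0.0, 0.591, 0.807, 0.0]
ft_force: [3.4, 1.6, -0.4]
width: 0.0004
```

Request:
move_arm(
  motion=[0,0,0,0,-0.1,0,0,0,0,0,0,-0.2,0,0,0,0,0,0,-0.2,0,0],
)

```text
time_s: 24.82
eef_pos: [0.4909, 0.1964, 0.0695]
orientation: [0.001, 0.591, 0.807, 0.002]
ft_force: [6.1, 2.5, -0.3]
width: 0.0002
```

Hard stop reached (6.6 N, no motion). Retreating and checking.

Request:
move_arm(
  motion=[0,0,0,0,1.0,0,0,0,0,0,0,1.5,-1,0,0,0,0,0,1.5,-5,0,0,0,0,0,1.5,-11,0,0,0,0,0,1.5,-16,0],
)

```text
time_s: 25.45
eef_pos: [0.5027, 0.2003, 0.231]
orientation: [-0.0, 0.591, 0.807, -0.0]
ft_force: [1.2, 0.9, -0.6]
width: 0.0001
```

Request:
move_arm(
  motion=[0,0,0,-6,0,0,0,0,0,0,-12,0,0,0,0,0,0,-18,0,0,0,0,0,0,-22,0,0,0,0,0,0,-22,0,0,0],
)

```text
time_s: 26.08
eef_pos: [0.5696, -0.0121, 0.2285]
orientation: [-0.001, 0.593, 0.805, -0.001]
ft_force: [-0.4, 0.3, 0.2]
width: -0.0003
```

```bash
python3 - <<'E'
from h import *
S=look();T=arm.capture("top")
T0=cv2.imread("pics/top0.png")
a=cv2.resize(T[130:310,130:330],None,fx=2.2,fy=2.2,interpolation=3);b=cv2.resize(S[200:280,250:350],None,fx=3.5,fy=3.5,interpolation=3)
c=np.zeros((max(a.shape[0],b.shape[0]),a.shape[1]+b.shape[1],3),np.uint8);c[:a.shape[0],:a.shape[1]]=a;c[:b.shape[0],a.shape[1]:]=b;cv2.imwrite("pics/c8.png",c)
print(arm.get_obs()["eef_pos"],arm.get_obs()["time_s"])
S0=cv2.imread("pics/side0.png")
for n,bx in(("bowl",(185,243,240,290)),("spice",(240,270,275,322)),("tin",(338,195,366,240)),("soap",(305,163,330,220))):
    x0,y0,x1,y1=bx;t=cv2.GaussianBlur(S0,(0,0),1)[y0:y1,x0:x1];w=cv2.GaussianBlur(S,(0,0),1)[y0-6:y1+6,x0-6:x1+6]
    r=cv2.matchTemplate(w,t,cv2.TM_CCOEFF_NORMED);print(n,np.array(cv2.minMaxLoc(r)[3])-6,round(r.max(),3))
E
```

```text
yel [([305.1, 234.1], [303, 232, 6, 5, 14]), ([298.1, 242.1], [296, 240, 5, 5, 17])] red [([306.1, 251.6], [288, 245, 37, 14, 258])] blk [([285.9, 238.9], [284, 230, 7, 18, 58])]
[ 0.568923   -0.0095195   0.22862228] 26.175
bowl [0 0] 0.999
spice [0 0] 0.999
tin [-3  3] 0.433
soap [0 0] 0.995
```

View pics/c8.png

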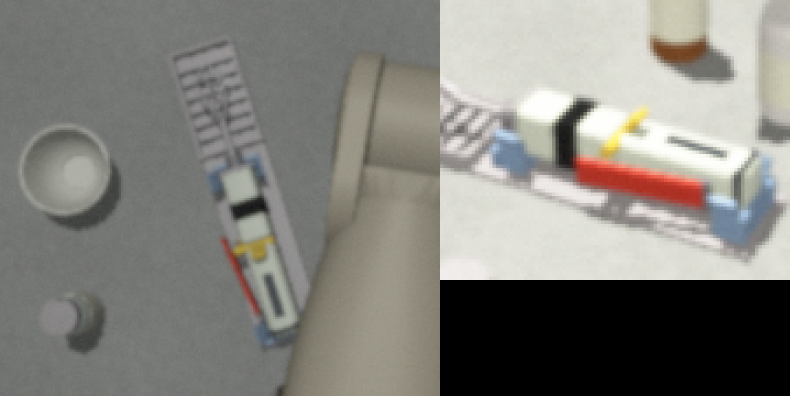

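```bash
python3 -c "
from bench import arm
print(arm.hand_in(), arm.get_obs()['ft_force'])"
```

```text
the job is handed in; nothing more can be done
the job is handed in; nothing more can be done
```

The whisk was dried and is lying locked in its cradle. I handed the job in at about 26 s of the 70 s allowed.

- **Placing:** I picked it up at the black band (41.9 mm grip) and lowered it until contact came at the height expected for fully seated. Then I let it go, with the whisk over the drip tray.
- **Spin:** I pushed the lever forward to its hard stop (about 8 N, no further movement). I then held the paddle squeezed for about 2.5 s at 35 N. The finger opening read 53 mm against the 54 mm given for fully pressed.
- **Locking:** I released the paddle and pushed the lever back to its stop (about 6.6 N).
- **Last pictures:** They show the tool in both saddles, the paddle out and the lever back. In the side view the bowl, spice jar and soap are where they started.
- **Not confirmed:** The automatic position check failed for the tin because the arm hid part of it. The visible part looked undisturbed. I ran no final check on the mug and brush, which the arm only passed above.
- **Slide in the cradle:** Pushing the lever slid the tool about 5 mm forward onto the front stop, then back onto the rear stop. It now rests near the rear stop, about 5 mm behind where it was first set down and within the play allowed.

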